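# Top up the feeder with copper slugs

## Task

Use the hand scoop to move at least four of the six copper slugs from the blue parts bin into the open hopper of the white feeder; only the scoop may touch the slugs, never the fingers, and none may be left lying outside the bin and the hopper. Then lay the scoop upright and clear on the worktop and slide the hopper's cover fully shut, leaving the other things on the table where they are.

Things in the scene. Friction and masses are not known exactly. Their poses are not given: they have to be found in the camera images.
- scoop: Square-nosed steel hand scoop, 0.22 kg, lying loose on the worktop. Origin under the middle of the blade; x points forward out of the open mouth, z up. Flat blade 80 long (x -40 to +40), 70 wide, 2.5 thick, open in front; side walls 26 high (x -40 to +30), back wall 36 high. Its handle is described at scoop_grip.
- scoop_grip (a point): Point on the middle line of the scoop's straight black handle, 85 behind the blade's middle, 65 above the underside; axes as the scoop's. The handle is 18 wide (y), 24 high, 110 long, and runs level from 46 to 156 behind the blade's middle; a strut 43 behind the blade's middle joins it to the back wall.
- scoop_bowl (a point): Middle of the upper face of the scoop's blade; same axes as the scoop.
- bin_floor (a point): On the inner floor of the fixed blue plastic parts bin, 5 above the worktop. x runs along the bin away from the robot. The flat floor spans x -130 to +70, y -50 to +50; from x=+70 the far end slopes up and outwards, 35 degrees from vertical, to x=+97 at 38 above this floor. Side walls 38 high over the floor, near wall 28, all 5 thick.
- hopper_floor (a point): Middle of the hopper's floor: a well 110 by 110 inside, 80 deep, floor 30 above the worktop, in the fixed white feeder housing (140 wide in y, x -65 to +195 from here, top 110 above the worktop). x runs along the feeder away from the robot. Well walls: front 10 thick, sides 15. Guide rails rise 10 above the top at y=+-66.
- cover (a joint): Position in m of the flat steel hopper cover, which slides along the feeder's x: 0 = fully shut, centred over the well, 0.12 = fully open, drawn back away from the robot. It stays where it is left; about 3 N moves it.
- cover_grip (a point): Point in the upright grip bar in the middle of the cover, 8 below the bar's top; axes as the feeder's. The bar is 12 thick (x), 60 long (y), 28 high above the cover plate; the plate is 120 by 124, its upper face 115 above the worktop.
- slug0: Copper slug: a short solid rod with fully rounded ends, 18 in diameter, 26 long, about 0.045 kg, lying in the bin. Origin at its centre, x along its length.
- slug1: Another copper slug like slug0; origin at its centre.
- slug2: Another copper slug like slug0; origin at its centre.
- slug3: Another copper slug like slug0; origin at its centre.
- slug4: Another copper slug like slug0; origin at its centre.
- slug5: Another copper slug like slug0; origin at its centre.
- spray_can: Spray can 52 in diameter, 150 high, a bystander; origin at the centre of its underside. Leave it alone.
- tape_roll: Black roll of tape 68 in diameter, 24 high, lying flat, a bystander; origin at the centre of its underside. Leave it alone.
- spanner: Steel spanner 150 long, lying along its x, a bystander; origin at the centre of its underside. Leave it alone.
- brass_fitting: Small turned brass fitting 32 in diameter, 34 high, a bystander; origin at the centre of its underside. Leave it alone.
- cleaning_brush: Wire brush 120 long (x), 26 wide, 34 high, a bystander; origin at the centre of its underside. Leave it alone.

How it is judged:
On the way, in this order (a step that is already met when the one before it is completed fails the run):
1. at least one slug lies in the scoop's bowl and the scoop is lifted above the bin (its blade's middle more than 80 mm above the worktop) (height (world z) of scoop above 0.08 m and distance between any of slug0, slug1, slug2, slug3, slug4, slug5 and scoop_bowl below 0.045 m), for 0.2 s.
2. at least four slugs are in the hopper (distance between any of slug0, slug1, slug2 and hopper_floor below 0.072 m and distance between any of slug0, slug1, slug3 and hopper_floor below 0.072 m and distance between any of slug0, slug1, slug4 and hopper_floor below 0.072 m and distance between any of slug0, slug1, slug5 and hopper_floor below 0.072 m and distance between any of slug0, slug2, slug3 and hopper_floor below 0.072 m and distance between any of slug0, slug2, slug4 and hopper_floor below 0.072 m and distance between any of slug0, slug2, slug5 and hopper_floor below 0.072 m and distance between any of slug0, slug3, slug4 and hopper_floor below 0.072 m and distance between any of slug0, slug3, slug5 and hopper_floor below 0.072 m and distance between any of slug0, slug4, slug5 and hopper_floor below 0.072 m and distance between any of slug1, slug2, slug3 and hopper_floor below 0.072 m and distance between any of slug1, slug2, slug4 and hopper_floor below 0.072 m and distance between any of slug1, slug2, slug5 and hopper_floor below 0.072 m and distance between any of slug1, slug3, slug4 and hopper_floor below 0.072 m and distance between any of slug1, slug3, slug5 and hopper_floor below 0.072 m and distance between any of slug1, slug4, slug5 and hopper_floor below 0.072 m and distance between any of slug2, slug3, slug4 and hopper_floor below 0.072 m and distance between any of slug2, slug3, slug5 and hopper_floor below 0.072 m and distance between any of slug2, slug4, slug5 and hopper_floor below 0.072 m and distance between any of slug3, slug4, slug5 and hopper_floor below 0.072 m), for 0.3 s.
At the end, for the whole second after the job is handed in: At least four slugs within 72 mm of the middle of the hopper floor, every other slug in the bin; the cover shut to within 4 mm; the scoop level (0.08 rad) on the worktop, underside within 4 mm of it, blade middle over 85 mm from the bin floor's origin, at rest (below 0.02 m/s) (all of step 2 and (distance between slug0 and hopper_floor below 0.072 m or (x of slug0 in the frame of bin_floor between -0.13 and 0.105 m and y of slug0 in the frame of bin_floor between -0.05 and 0.05 m and z of slug0 in the frame of bin_floor between 0 and 0.05 m)) and (distance between slug1 and hopper_floor below 0.072 m or (x of slug1 in the frame of bin_floor between -0.13 and 0.105 m and y of slug1 in the frame of bin_floor between -0.05 and 0.05 m and z of slug1 in the frame of bin_floor between 0 and 0.05 m)) and (distance between slug2 and hopper_floor below 0.072 m or (x of slug2 in the frame of bin_floor between -0.13 and 0.105 m and y of slug2 in the frame of bin_floor between -0.05 and 0.05 m and z of slug2 in the frame of bin_floor between 0 and 0.05 m)) and (distance between slug3 and hopper_floor below 0.072 m or (x of slug3 in the frame of bin_floor between -0.13 and 0.105 m and y of slug3 in the frame of bin_floor between -0.05 and 0.05 m and z of slug3 in the frame of bin_floor between 0 and 0.05 m)) and (distance between slug4 and hopper_floor below 0.072 m or (x of slug4 in the frame of bin_floor between -0.13 and 0.105 m and y of slug4 in the frame of bin_floor between -0.05 and 0.05 m and z of slug4 in the frame of bin_floor between 0 and 0.05 m)) and (distance between slug5 and hopper_floor below 0.072 m or (x of slug5 in the frame of bin_floor between -0.13 and 0.105 m and y of slug5 in the frame of bin_floor between -0.05 and 0.05 m and z of slug5 in the frame of bin_floor between 0 and 0.05 m)) and value of joint cover below 0.004 m and height (world z) of scoop between -0.004 and 0.004 m and angle between scoop's own z axis and vertical below 0.08 rad and linear speed of scoop below 0.02 m/s and horizontal distance between scoop and bin_floor above 0.085 m); the robot touches nothing.
It fails at once if the fingers touch a slug (more than 0.5 N) (contact force between the fingers and slug0 above 0.5 N or contact force between the fingers and slug1 above 0.5 N or contact force between the fingers and slug2 above 0.5 N or contact force between the fingers and slug3 above 0.5 N or contact force between the fingers and slug4 above 0.5 N or contact force between the fingers and slug5 above 0.5 N).
It fails at once if a bystander (spray can, tape roll, spanner, brass fitting, brush) is moved by more than 30 mm (distance of any of spray_can, tape_roll, spanner, brass_fitting, cleaning_brush from where it was at the start of the episode above 0.03 m).
It also fails if it takes over 72 s, if anything falls off the work surface, if the arm or the gripper's body presses on something with over 40 N, if the wrist force passes 120 N, or if a joint passes its speed limit or range.

## Robot

A 7-joint arm with a two-finger parallel gripper is mounted at the origin on the work surface. World frame = base frame: x ahead of the robot, y to its left, z up, the work surface at z = 0. Lengths are in m, angles in rad, forces in N, time in s.
With the tool pointing down it reaches from about 0.4 to 0.875 m from the base axis. Payload 4.4 kg.
Tool frame: the origin (TCP) lies at the centre of the arm's flange, where the gripper is bolted on; the fingertips stand 173 mm ahead of it and the grasp point (between the pads) lies 155 mm ahead of it; z points along the fingers, y is the line along which they close (so a half turn about z gives the same grasp; the last joint's range is limited). The gripper opens to 85 mm and grips with 20 to 120 N. Pads are 22 mm wide; open, the fingers measure 114 mm over their backs; the gripper's body (76 mm by 85 mm) begins 54 mm behind the grasp point. The pads swing forward as they close: fully open they stand 13 mm farther back than shut.
Start: joints at [-1.277, 0.628, 0.038, 1.517, -0.027, 0.996, -0.02], TCP at [0.229, 0.608, 0.405] pointing down, gripper open.
Joint ranges: [-3.06, 3.06], [-0.37, 2.12], [-1.25, 1.32], [0.18, 2.47], [-1.1, 4.24], [0.23, 1.98], [-2.94, 2.94]. Speed limits (rad/s): [2.57, 2.57, 3.14, 3.14, 3.14, 3.14, 3.14].

## Interface

Orientations are given as a rotation vector (axis times angle).
In Python, from plant import * gives the robot as it stands.
- The arm moves only by the shell command python3 -m crank 'ROWS' [FORCE]. ROWS is JSON, a list of rows, each a list of 7 numbers: the shift along the tool's x, y, z in mm, then the turn, a rotation vector about the tool's x, y, z in rad, then the closure, from -1 (fully open) to 1 (shut). In form: [[x, y, z, rx, ry, rz, gripper], ...]. A call has 1 to 5 rows; each row is the pose to reach, as a shift and turn from the pose commanded when the call began, along the tool's axes at that moment; what a row does not reach only later rows make up. A row lasts 1/10 s, in which the tool goes at most 50 mm and 8.59 degrees, less where a joint would pass 70% of its speed; a pose out of reach is approached as far as the arm can. A call with a gripper value outside its range is refused whole. The fingers move at their own pace and stop on an object; FORCE is the grip in N (left out, the last holds). Time passes only in rows, so rows that repeat a pose let the fingers close. It gives the time, the measured TCP pose, the force, the opening and the grip force at its end, in the units of the state.
- get_state(): the state, without advancing time (a new reading comes with each control period).
- snapshot(name): name is "scene" or "top"; returns a dict with "img" (384x512x3 uint8, red, green, blue), "vfov" (degrees; the focal length in pixels is half the picture's height over the tangent of half this angle, whatever the lens; pixels are square), "cx", "cy" (the principal point, pixels), "T" (4x4, takes a point from camera to world coordinates). Camera axes: x right, y up, looking along -z (the intrinsics and any distortion apply to the point x, -y, -z); pixel columns grow to the right and rows downward; lengths in m; the calibration is good to about 2 mm. A picture is of the moment at which its call begins. There is no depth.
- close_job(): hands the job in; it is judged then, once.
Trained networks look in the newest picture that a camera, given by its name, has taken for a name from the list of things; names that differ only in an ending like _2 or _b are one class to them, and where a whole thing is asked for, a point or a joint stands for the part that bears it (a point fixed in the world has none). Each returns a list of dicts, best first, with "score" (0 to 1); they miss things now and then, are a little off and sometimes report something else, mostly with a low value. They report only what shows in the picture. A call takes as long as a camera call.
- trace(thing, camera): "mask" (384x512 bool, what is visible of it) and "at" ([column, row] in pixels, amid what is visible of it).
The state is a dict: "t": time; "qpos": joint angles; "joint_velocities": joint speeds; "effort": joint torques, N m; "ee_pos": TCP position; "orientation": TCP orientation; "wrist_force": force on the tool from outside, world axes, zero at the start; "wrist_torque": the same for the moment, N m; "width": finger opening in m; "grip_force": force on a finger pad.
Only numpy, scipy, OpenCV 4.12 (cv2) and the standard library are available. Lean on these libraries where they do the work, as an engineer would, in place of code of your own. Each camera call takes 0.05 s, during which the arm holds its last target. There are 200 camera calls.

## Working session

There is one attempt and no reset: what is moved stays moved. The work goes in short steps, Python scripts to look and compute and a shell command to move; the robot and the scene stay as the last step left them, time stands still between calls to the robot, and variables do not carry over. Pictures are saved under pics/ and viewed, at most 10 in all, crops included, and the job is handed in when it is done.

```bash
mkdir -p pics; python3 - <<'E'
from plant import *
import cv2,numpy as np
for n in ("scene","top"):
    s=snapshot(n); cv2.imwrite(f"pics/{n}0.png",s["img"][:,:,::-1]); print(n,s["vfov"],s["cx"],s["cy"],s.keys()); print(np.round(s["T"],3))
    for th in ("scoop","scoop_grip","slug0","cover","cover_grip","bin_floor","hopper_floor","spray_can","tape_roll","spanner","brass_fitting","cleaning_brush"):
        try: print(th,[(round(d["score"],2),np.round(d["at"]).tolist(),int(d["mask"].sum())) for d in trace(th,n)][:8])
        except Exception as e: print(th,e)
print(get_state())
E
```

```text
scene 50.17604582387972 260.08143720073275 192.44177439636331 dict_keys(['img', 'vfov', 'cx', 'cy', 'T'])
[[-0.638 -0.426  0.642  1.377]
 [ 0.77  -0.337  0.541  0.657]
 [-0.014  0.84   0.543  0.784]
 [ 0.     0.     0.     1.   ]]
scoop [(0.81, [264.0, 216.0], 853)]
scoop_grip [(0.75, [263.0, 216.0], 804)]
slug0 [(0.47, [337.0, 259.0], 17), (0.45, [336.0, 245.0], 40), (0.45, [323.0, 261.0], 52), (0.37, [345.0, 250.0], 55)]
cover [(0.71, [197.0, 165.0], 579)]
cover_grip [(0.79, [197.0, 161.0], 650)]
bin_floor [(0.51, [203.0, 236.0], 386)]
hopper_floor [(0.76, [208.0, 175.0], 3820)]
spray_can [(0.95, [221.0, 237.0], 938)]
tape_roll [(0.74, [206.0, 175.0], 3752)]
spanner [(0.8, [448.0, 251.0], 229)]
brass_fitting [(0.45, [253.0, 257.0], 124)]
cleaning_brush []
top 52.126516118972475 253.80527974140563 190.7064579406298 dict_keys(['img', 'vfov', 'cx', 'cy', 'T'])
[[-0.023  0.989 -0.147  0.371]
 [-1.    -0.022  0.008 -0.007]
 [ 0.005  0.147  0.989  1.511]
 [ 0.     0.     0.     1.   ]]
scoop [(0.91, [256.0, 195.0], 490)]
scoop_grip [(0.96, [253.0, 194.0], 447)]
slug0 []
cover [(0.69, [32
[... 413 characters left out ...]
': 1.3, 'qpos': array([-1.27680278,  0.62837385,  0.03849563,  1.51736205, -0.02699706,
        0.99630354, -0.01997454]), 'joint_velocities': array([ 0.00089321, -0.00130956,  0.00023029,  0.00088459,  0.00088452,
       -0.00047145,  0.00122126]), 'effort': array([-1.28811964e-03, -5.63274801e+01,  1.22539010e+00, -1.93780035e+01,
        1.10046522e-02,  1.75385452e-03,  1.01373416e-06]), 'ee_pos': array([0.22883946, 0.60841084, 0.40474247]), 'orientation': array([-5.62104251e-01, -3.09087006e+00, -1.20153963e-04]), 'wrist_force': array([-0.21412336,  0.82033117, -0.20149493]), 'wrist_torque': array([ 0.01129003,  0.01821573, -0.06365185]), 'grip_force': 0.0, 'width': 0.08551643486883767}
```

```bash
python3 - <<'E'
import cv2
a=cv2.imread("pics/top0.png")[110:300,80:440]; cv2.imwrite("pics/top0c.png",cv2.resize(a,(800,422),interpolation=cv2.INTER_CUBIC))
b=cv2.imread("pics/scene0.png")[110:310,150:470]; cv2.imwrite("pics/scene0c.png",cv2.resize(b,(800,500),interpolation=cv2.INTER_CUBIC))
E
```

```text
(no output)
```

View pics/top0c.png

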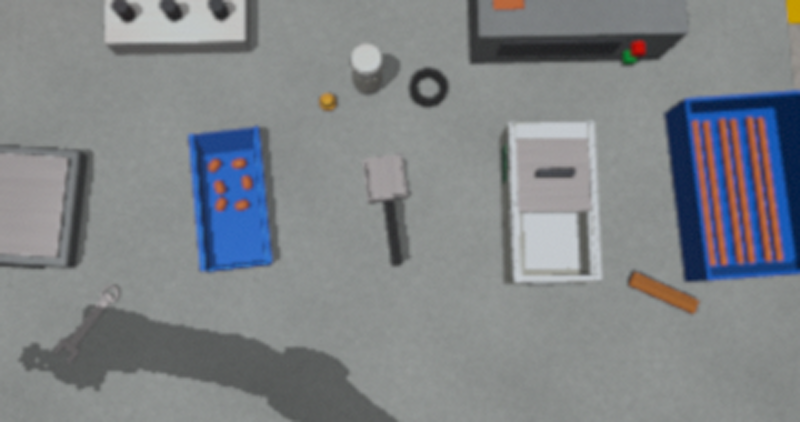

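View pics/scene0c.png

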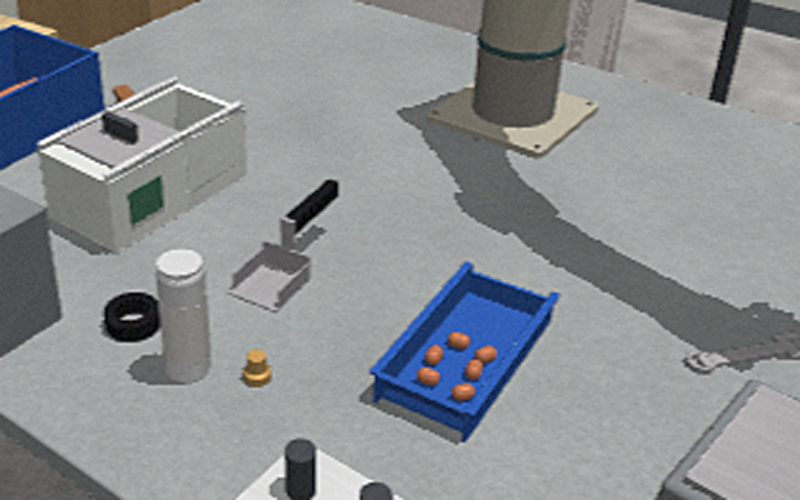

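```bash
cat > h.py <<'E'
from plant import *
import numpy as np,cv2
from scipy.spatial.transform import Rotation as R
def ray(s,p):
    f=192/np.tan(np.radians(s["vfov"]/2)); p=np.atleast_2d(np.array(p,float))
    d=np.c_[(p[:,0]-s["cx"])/f,-(p[:,1]-s["cy"])/f,-np.ones(len(p))]@s["T"][:3,:3].T
    return s["T"][:3,3],d
def atz(s,p,z):
    o,d=ray(s,p); return o+d*((z-o[2])/d[:,2])[:,None]
def proj(s,P):
    f=192/np.tan(np.radians(s["vfov"]/2)); q=(np.atleast_2d(P)-s["T"][:3,3])@s["T"][:3,:3]
    return np.c_[s["cx"]-f*q[:,0]/q[:,2],s["cy"]+f*q[:,1]/q[:,2]]
def frame(x,y,z,yaw,pts):
    return R.from_euler('z',yaw).apply(pts)+[x,y,z]
def slugs(s,z=.014):
    i=s["img"].astype(int); m=((i[...,0]-i[...,2]>50)&(i[...,0]-i[...,1]>30)).astype(np.uint8)
    n,l,st,c=cv2.connectedComponentsWithStats(m); return [(np.round(atz(s,c[k],z)[0],3).tolist(),int(st[k,4])) for k in range(1,n) if st[k,4]>5]
E
python3 - <<'E'
from h import *
s=snapshot("top")
for a in slugs(s): print(a)
sc=lambda p:[(80+u/2.222,110+v/2.222) for u,v in p]
P=lambda n,p,z: print(n,np.round(atz(s,sc(p),z),3).tolist())
P("bin near rim",[(202,270),(273,265)],.033)
P("bin far rim",[(190,136),(261,128)],.043)
P("scoop nose",[(366,160),(401,154)],.0)
P("blade back top",[(372,200),(407,194)],.028)
P("handle ends top",[(391,201),(398,264)],.077)
P("feeder near",[(512,282),(601,278)],.115)
P("feeder far",[(508,123),(594,122)],.115)
P("well",[(524,210),(579,211),(524,270),(580,275)],.11)
for th in ("scoop_grip","cover_grip"):
    d=trace(th,"top")[0]; m=d["mask"]; i=s["img"]
    k=m&(i.max(2)<75); v,u=np.nonzero(k); w=atz(s,np.c_[u,v],.077 if th[0]=="s" else .143)[:,:2]
    r=cv2.minAreaRect((w*1000).astype(np.float32)); e,V=np.linalg.eigh(np.cov(w.T)); print(th,k.sum(),r,w.mean(0),V[:,1])
E
```

```text
([1.077, 0.672, 0.014], 6797)
([0.925, -0.244, 0.014], 181)
([0.886, -0.896, 0.014], 888)
([0.821, -0.471, 0.014], 46)
([0.736, 0.084, 0.014], 33)
([0.563, -0.663, 0.014], 163)
([0.558, -0.567, 0.014], 116)
([0.556, -0.586, 0.014], 141)
([0.561, -0.615, 0.014], 152)
([0.559, -0.634, 0.014], 144)
([0.562, -0.682, 0.014], 149)
([0.514, -0.951, 0.014], 259)
([0.626, 0.281, 0.014], 17)
([0.629, 0.238, 0.014], 14)
([0.594, 0.224, 0.014], 14)
([0.587, 0.272, 0.014], 16)
([0.558, 0.269, 0.014], 12)
([0.555, 0.234, 0.014], 12)
([0.438, -0.938, 0.014], 6)
([0.41, -0.941, 0.014], 6)
([0.389, -0.486, 0.014], 208)
([0.354, -0.964, 0.014], 10)
([-0.117, -0.838, 0.014], 62)
bin near rim [[0.443, 0.295, 0.033], [0.449, 0.176, 0.033]]
bin far rim [[0.671, 0.316, 0.043], [0.683, 0.194, 0.043]]
scoop nose [[0.63, 0.016, 0.0], [0.64, -0.046, 0.0]]
blade back top [[0.556, 0.006, 0.028], [0.565, -0.054, 0.028]]
handle ends top [[0.547, -0.025, 0.077], [0.443, -0.034, 0.077]]
feeder near [[0.409, -0.214, 0.115], [0.412, -0.356, 0.115]]
feeder far [[0.667, -0.219, 0.115], [0.665, -0.36, 0.115]]
well [[0.524, -0.24, 0.11], [0.52, -0.328, 0.11], [0.427, -0.235, 0.11], [0.417, -0.324, 0.11]]
scoop_grip 121 ((497.66302490234375, -25.284221649169922), (104.07410430908203, 15.828411102294922), 4.9094014167785645) [ 0.49924229 -0.02540308] [-0.99597705 -0.08960866]
cover_grip 3 ((577.7843627929688, -283.2817077636719), (49.45778274536133, 1.6808509826660156e-05), 88.72283935546875) [ 0.57762691 -0.29034517] [0.02228949 0.99975156]
```

```bash
cat >> h.py <<'E'
def sR(yaw,pitch): return R.from_euler('ZY',[yaw,pitch])   # pitch>0: nose down
def row(G,yaw,pitch=0,st=None):
    "shift mm and turn in present tool axes to bring the grasp point to G"
    st=st or get_state(); R0=R.from_rotvec(st["orientation"]); S=sR(yaw,pitch)
    Rt=S*R.from_matrix(np.diag([-1,1,-1])); p=np.array(G)+S.apply([0,0,.155])
    return np.round(R0.inv().apply(p-st["ee_pos"])*1000,1).tolist()+np.round((R0.inv()*Rt).as_rotvec(),3).tolist()
def grip_of(B,yaw,pitch=0): return np.array(B)+sR(yaw,pitch).apply([-.085,0,.065])
E
python3 - <<'E'
from h import *
print(row([.5145,-.024,.15],.09)); print(row([.5145,-.024,.065],.09))
s=snapshot("top"); print(proj(s,[[.595,-.286,.143],[.475,-.286,.11]]))
E
```

```text
[-490.0, -491.3, 99.7, 0.0, -0.0, -0.45]
[-490.0, -491.3, 184.7, 0.0, -0.0, -0.45]
[[329.51877104 183.17339107]
 [329.43849505 217.81328743]]
```

```bash
python3 -m crank '[[-490,-491.3,99.7,0,0,-0.45,-1],[-490,-491.3,99.7,0,0,-0.45,-1],[-490,-491.3,99.7,0,0,-0.45,-1],[-490,-491.3,99.7,0,0,-0.45,-1],[-490,-491.3,99.7,0,0,-0.45,-1]]' 100; python3 -c "
from h import *
print(row([.5145,-.024,.15],.09))"
```

```text
t: 2.0
ee_pos: [0.3314, 0.381, 0.3692]
orientation: [-0.142, 3.138, 0.001]
wrist_force: [1.5, 0.8, -0.5]
width: 0.0853
grip_force: 0.0
[-145.8, -419.9, 64.0, 0.001, 0.001, 0.0]
```

```bash
python3 -m crank '[[-146,-420,64,0,0,0,-1],[-146,-420,64,0,0,0,-1],[-146,-420,64,0,0,0,-1],[-146,-420,64,0,0,0,-1],[-146,-420,64,0,0,0,-1]]'; python3 -m crank '[[-74,-211,32,0,0,0,-1],[-74,-211,32,0,0,0,-1],[-74,-211,32,0,0,0,-1],[-74,-211,32,0,0,0,-1],[-74,-211,32,0,0,0,-1]]'; python3 -c "
from h import *
print(get_state()['qpos'].round(2));print(row([.5145,-.024,.065],.09))
s=snapshot('top');cv2.imwrite('pics/a.png',cv2.resize(s['img'][150:260,190:340,::-1],(750,550)))"
```

```text
t: 2.5
ee_pos: [0.4334, 0.1557, 0.3336]
orientation: [-0.142, 3.137, 0.001]
wrist_force: [1.0, -0.2, 0.3]
width: 0.0858
grip_force: 0.0
t: 3.0
ee_pos: [0.5266, -0.0511, 0.3011]
orientation: [-0.133, 3.138, -0.004]
wrist_force: [-0.7, 0.7, -0.3]
width: 0.0852
grip_force: 0.0
[ 0.12  0.61 -0.12  1.95  0.12  0.59  1.58]
[9.8, 28.2, 81.1, -0.002, 0.001, -0.005]
```

View pics/a.png

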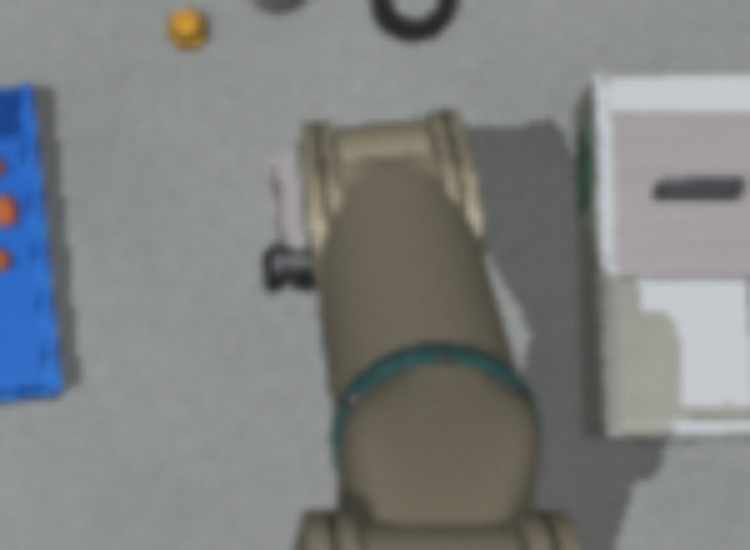

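```bash
python3 -m crank '[[9.8,28.2,20,0,0,-0.005,-1],[9.8,28.2,50,0,0,-0.005,-1],[9.8,28.2,81,0,0,-0.005,-1],[9.8,28.2,81,0,0,-0.005,-1]]'; python3 -c "
from h import *
st=get_state();print(st['ee_pos'],row([.5145,-.024,.065],.09))
s=snapshot('scene');cv2.imwrite('pics/b.png',cv2.resize(s['img'][110:300,150:410,::-1],(780,570),interpolation=2))"
```

```text
t: 3.45
ee_pos: [0.5116, -0.0184, 0.2177]
orientation: [0.15, -3.131, -0.001]
wrist_force: [-1.0, 0.2, -0.2]
width: 0.0856
grip_force: 0.0
[ 0.51157922 -0.01839137  0.21772684] [-2.4, -5.9, -2.3, 0.001, -0.007, 0.006]
```

View pics/b.png

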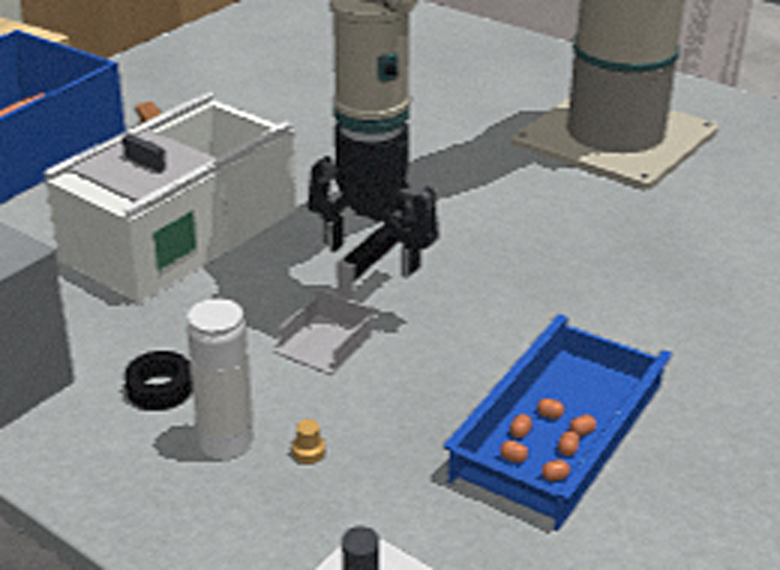

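```bash
python3 -m crank '[[-2,-3,-2,0,0,0,-1],[-2,-3,-2,0,0,0,0.3],[-2,-3,-2,0,0,0,1],[-2,-3,-2,0,0,0,1],[-2,-3,-2,0,0,0,1]]' 110; python3 -m crank '[[0,0,0,0,0,0,1],[0,0,0,0,0,0,1],[0,0,0,0,0,0,1]]';  python3 -c "
from h import *
st=get_state();print(st['ee_pos'],row([.5145,-.024,.065],.09))
s=snapshot('scene');cv2.imwrite('pics/c.png',cv2.resize(s['img'][150:260,210:360,::-1],(750,550),interpolation=2))"
```

```text
t: 4.0
ee_pos: [0.5154, -0.0217, 0.2231]
orientation: [-0.149, 3.137, 0.0]
wrist_force: [1.0, 0.5, -0.6]
width: 0.0286
grip_force: 0.0
t: 4.3
ee_pos: [0.5155, -0.0217, 0.223]
orientation: [-0.15, 3.137, -0.0]
wrist_force: [-0.9, 0.5, 5.3]
width: 0.0164
grip_force: 107.1
[ 0.51545129 -0.02170109  0.22304843] [1.2, -2.2, 3.0, -0.0, 0.001, 0.005]
```

View pics/c.png

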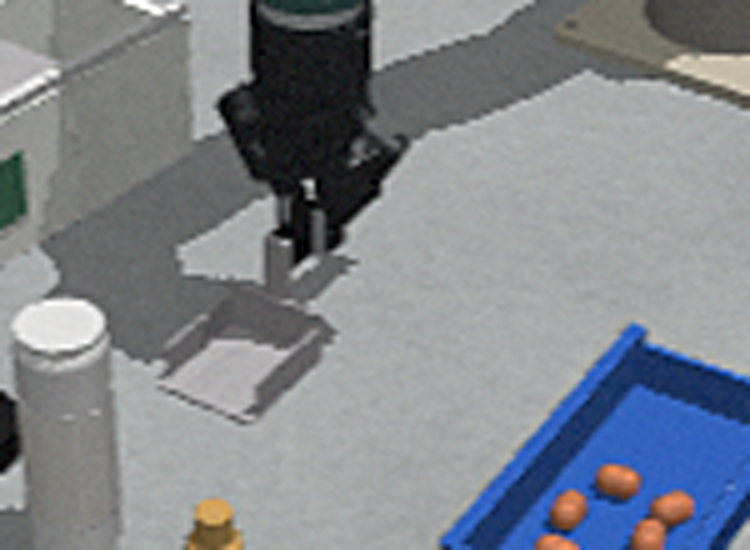

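```bash
cat > binfit.py <<'E'
from h import *
from scipy.optimize import minimize
def bluem(s):
    i=s["img"].astype(int); m=((i[...,2]-i[...,0]>40)).astype(np.uint8)
    n,l,st,c=cv2.connectedComponentsWithStats(m); u=proj(s,[.56,.245,.02])[0]
    k=min((k for k in range(1,n) if st[k,4]>150),key=lambda k:np.hypot(*(c[k]-u))); return (l==k).astype(np.uint8)
pts=[[-.135,a*.055,z] for a in(-1,1) for z in(0,.043)]+[[x,a*.055,z] for a in(-1,1) for x,z in((.076,0),(.103,.043))]
def hull(s,q,K=8):
    p=proj(s,frame(q[0],q[1],0,q[2],np.array(pts))); h=cv2.convexHull(((p+.5)*K).astype(np.float32)).astype(np.int32)
    m=np.zeros((384*K//4,512*K//4),np.uint8); return h
V=[snapshot("top"),snapshot("scene")]; M=[]
for s in V:
    m=bluem(s); c,_=cv2.findContours(m,0,1); h=cv2.convexHull(np.vstack(c)); b=np.zeros_like(m); cv2.fillConvexPoly(b,h,1); M.append(cv2.resize(b,None,fx=4,fy=4,interpolation=0))
def cost(q,which=(0,1)):
    t=0
    for k in which:
        b=np.zeros_like(M[k]); p=proj(V[k],frame(q[0],q[1],0,q[2],np.array(pts)))
        cv2.fillConvexPoly(b,cv2.convexHull(((p+.5)*4-.5).round().astype(np.int32)),1); t+=(b!=M[k]).sum()/M[k].sum()
    return t
for w in((0,),(1,),(0,1)):
    r=minimize(cost,[.58,.247,.085],args=(w,),method="Nelder-Mead",options=dict(initial_simplex=[[.58,.247,.085],[.6,.247,.085],[.58,.265,.085],[.58,.247,.0]])); print(w,r.x.round(4),r.fun)
s=V[1]; print("nose",atz(s,[(242.6,227),(259,234.4)],.001).round(4)); print("slugs",[a for a in slugs(s)if .5<a[0][0]<.7 and .15<a[0][1]<.35]); print("top",[a for a in slugs(V[0])if .5<a[0][0]<.7 and .15<a[0][1]<.35])
E
python3 binfit.py
```

```text
(0,) [0.5806 0.2538 0.0979] 0.09877077562326869
(1,) [0.5992 0.2522 0.1039] 0.1211261980830671
(0, 1) [0.5807 0.2494 0.0879] 0.23877249770634762
nose [[ 0.638  -0.04    0.001 ]
 [ 0.6343  0.0233  0.001 ]]
slugs [([0.553, 0.233, 0.014], 40), ([0.592, 0.224, 0.014], 37), ([0.57, 0.27, 0.014], 75), ([0.626, 0.238, 0.014], 43), ([0.624, 0.281, 0.014], 45)]
top [([0.626, 0.281, 0.014], 17), ([0.629, 0.238, 0.014], 14), ([0.595, 0.224, 0.014], 13), ([0.587, 0.272, 0.014], 16), ([0.558, 0.269, 0.014], 12), ([0.555, 0.234, 0.014], 12)]
```

```bash
cat >> h.py <<'E'
BIN=(.582,.250,.092); HOP=(.475,-.286,-.01); OFF=[-.084,0,.068]
def rowB(fr,x,y,z,pitch=0,st=None,piv=0):
    "blade point piv (m ahead of the middle, underside) to x,y in frame fr, world height z"
    P=frame(fr[0],fr[1],0,fr[2],np.array([[x,y,z]]))[0]; S=sR(fr[2],pitch)
    return row(P+S.apply(np.array(OFF)-[piv,0,0]),fr[2],pitch,st)
E
python3 -c "
from h import *
print(rowB(BIN,-.082,0,.1,.1)); print(rowB(BIN,-.082,0,.012,.1))"
```

```text
[51.1, 264.6, -107.3, -0.0, 0.101, 0.003]
[51.2, 264.6, -19.3, -0.0, 0.101, 0.003]
```

```bash
python3 -m crank '[[0,0,-30,0,0,0,1],[0,0,-60,0,0,0,1],[0,0,-90,0,0,0,1],[0,0,-90,0,0,0,1]]'; python3 -c "
from h import *
st=get_state();print(st['ee_pos'],st['wrist_force'],st['wrist_torque'])
print(rowB(BIN,-.082,0,.1,.1))"
```

```text
t: 4.85
ee_pos: [0.5165, -0.0216, 0.3156]
orientation: [-0.149, 3.132, -0.0]
wrist_force: [1.9, -0.2, -2.5]
width: 0.0163
grip_force: 108.0
[ 0.51649832 -0.02159605  0.31560017] [ 1.88185925 -0.17339999 -2.4661563 ] [0.01433459 0.05920318 0.01308746]
[52.2, 264.6, -15.1, -0.001, 0.106, 0.003]
```

```bash
python3 -m crank '[[9,44,-15,0,0.02,0,1],[18,88,-15,0,0.04,0,1],[27,132,-15,0,0.06,0,1],[36,176,-15,0,0.08,0,1],[44,220,-15,0,0.1,0,1]]'; python3 -m crank '[[8,45,0,0,0,0,1],[8,45,0,0,0,0,1],[8,45,0,0,0,0,1]]'; python3 -c "
from h import *
s=snapshot('scene');st=get_state();print(st['ee_pos'],st['qpos'].round(2))
print(rowB(BIN,-.082,0,.03,.1),rowB(BIN,-.082,0,.012,.1))
cv2.imwrite('pics/d.png',cv2.resize(s['img'][130:300,200:410,::-1],(741,600),interpolation=2))"
```

```text
t: 5.35
ee_pos: [0.4493, 0.1945, 0.3264]
orientation: [0.144, -3.035, 0.009]
wrist_force: [0.7, -0.1, -2.2]
width: 0.0162
grip_force: 108.1
t: 5.65
ee_pos: [0.4374, 0.2383, 0.3272]
orientation: [0.15, -3.036, 0.009]
wrist_force: [-0.3, -0.6, -2.4]
width: 0.0163
grip_force: 108.4
[0.43801371 0.23676022 0.32725804] [-0.44  0.55 -0.14  1.97  0.04  0.72  1.07]
[-8.1, 0.1, 66.5, -0.002, -0.002, 0.004] [-9.9, 0.1, 84.4, -0.002, -0.002, 0.004]
```

View pics/d.png

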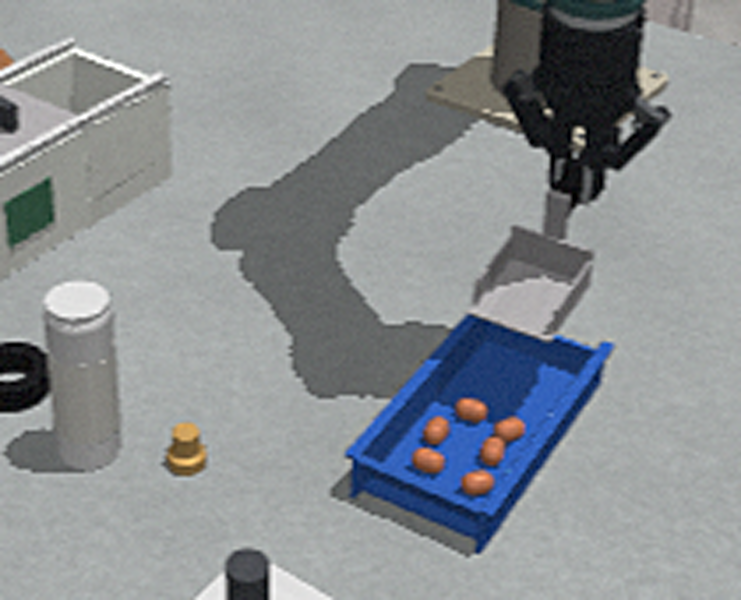

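```bash
python3 -c "
from h import *
s=snapshot('scene');k=741/210
f=lambda p:[(200+u/k,130+v/k) for u,v in p]
N=atz(s,f([(473,310),(547,335)]),.1);B=atz(s,f([(471,318),(609,346),(352,455),(478,520)]),.043)
print(N.round(3),B.round(3))
g=np.array([.4459-.0,0,0])
st=get_state();S=(R.from_rotvec(st['orientation'])*R.from_matrix(np.diag([-1,1,-1])));print('pred nose',st['ee_pos']+S.apply([.124,0,-.223]))
print('bin corners pred',frame(*BIN[:2],0,BIN[2],np.array([[-.135,-.055,.043],[-.135,.055,.043],[.103,-.055,.043],[.103,.055,.043]])).round(3))
"
```

```text
[[0.541 0.22  0.1  ]
 [0.534 0.281 0.1  ]] [[0.482 0.188 0.043]
 [0.445 0.297 0.043]
 [0.686 0.208 0.043]
 [0.686 0.317 0.043]]
pred nose [0.53874037 0.24498548 0.09299688]
bin corners pred [[0.453 0.183 0.043]
 [0.443 0.292 0.043]
 [0.69  0.205 0.043]
 [0.68  0.314 0.043]]
```

```bash
python3 -m crank '[[-6,0,30,0,0,0,1],[-8,0,55,0,0,0,1],[-9,0,75,0,0,0,1],[-10,0,84,0,0,0,1],[-10,0,84,0,0,0,1]]'; python3 -c "
from h import *
s=snapshot('top')
print(get_state()['wrist_force'],rowB(BIN,-.042,0,.006,.1,piv=.04),rowB(BIN,-.042,0,.006,.06,piv=.04),rowB(BIN,.06,0,.006,.06,piv=.04))"
```

```text
t: 6.25
ee_pos: [0.4401, 0.236, 0.2426]
orientation: [0.141, -3.036, 0.01]
wrist_force: [-0.2, 0.3, -1.8]
width: 0.0166
grip_force: 108.4
[ 0.20538869 -0.28848422 -1.6869506 ] [0.5, 0.5, 3.4, -0.001, -0.001, 0.001] [9.3, 0.5, 8.5, -0.001, -0.041, 0.001] [-92.2, 0.3, -1.8, -0.001, -0.041, 0.001]
```

```bash
python3 -m crank '[[9.3,0.5,6,0,-0.041,0,1],[9.3,0.5,8.5,0,-0.041,0,1],[9.3,0.5,8.5,0,-0.041,0,1]]'; python3 -c "
from h import *
st=get_state();print(st['wrist_force'],st['wrist_torque'],st['ee_pos'],rowB(BIN,-.042,0,.005,.06,piv=.04),rowB(BIN,.06,0,.005,.06,piv=.04))"
```

```text
t: 6.6
ee_pos: [0.4301, 0.2369, 0.2369]
orientation: [0.147, -3.079, 0.004]
wrist_force: [-0.1, 0.2, -2.9]
width: 0.0164
grip_force: 108.4
[-0.09768284  0.19969518 -2.92042455] [-0.03831852  0.00339113  0.04629789] [0.43012582 0.23692734 0.23687147] [-0.1, -0.9, 1.8, -0.0, 0.001, 0.003] [-102.0, -1.3, -4.2, -0.0, 0.001, 0.003]
```

Feel for the floor, then push forward.

```bash
python3 -m crank '[[0,0,2,0,0,0,1],[0,0,3,0,0,0,1],[0,0,3,0,0,0,1]]'; python3 -m crank '[[-10,0,-0.5,0,0,0,1],[-20,0,-1,0,0,0,1],[-30,0,-1.5,0,0,0,1],[-40,0,-2,0,0,0,1]]';python3 -c "
from h import *
s=snapshot('scene');st=get_state();print(st['wrist_force'],st['wrist_torque'],st['ee_pos'],rowB(BIN,.06,0,.004,.06,piv=.04))
cv2.imwrite('pics/e.png',cv2.resize(s['img'][190:300,290:390,::-1],(600,600),interpolation=2))"
```

```text
t: 6.9
ee_pos: [0.4303, 0.2371, 0.2338]
orientation: [0.146, -3.081, 0.003]
wrist_force: [-1.7, 0.6, 3.3]
width: 0.0162
grip_force: 109.3
t: 7.3
ee_pos: [0.4704, 0.241, 0.2335]
orientation: [0.147, -3.08, 0.003]
wrist_force: [-1.8, -0.6, 5.2]
width: 0.016
grip_force: 109.7
[ 1.61663433 -0.15037032  2.46834805] [-0.00309311 -0.43037348 -0.02834399] [0.4724099  0.24110516 0.23362027] [-59.4, -1.3, -3.7, 0.001, 0.005, 0.002]
```

```bash
python3 -m crank '[[-10,0,-0.6,0,0,0,1],[-20,0,-1.2,0,0,0,1],[-30,0,-1.8,0,0,0,1],[-40,0,-2.4,0,0,0,1],[-50,0,-3,0,0,0,1]]';python3 -c "
from h import *
s=snapshot('scene');st=get_state();print(st['wrist_force'],st['wrist_torque'],st['ee_pos'],rowB(BIN,.065,0,.004,.06,piv=.04))
cv2.imwrite('pics/f.png',cv2.resize(s['img'][190:300,290:390,::-1],(600,600),interpolation=2))"
```

```text
t: 7.85
ee_pos: [0.5196, 0.2458, 0.2335]
orientation: [0.147, -3.078, 0.004]
wrist_force: [-3.7, 0.3, 7.3]
width: 0.0163
grip_force: 109.9
[0.97680182 0.72166592 5.10296717] [ 0.16291112 -0.27474109  0.04911506] [0.52145101 0.24582063 0.23360415] [-15.2, -1.4, -1.3, 0.001, 0.003, 0.003]
```

View pics/f.png

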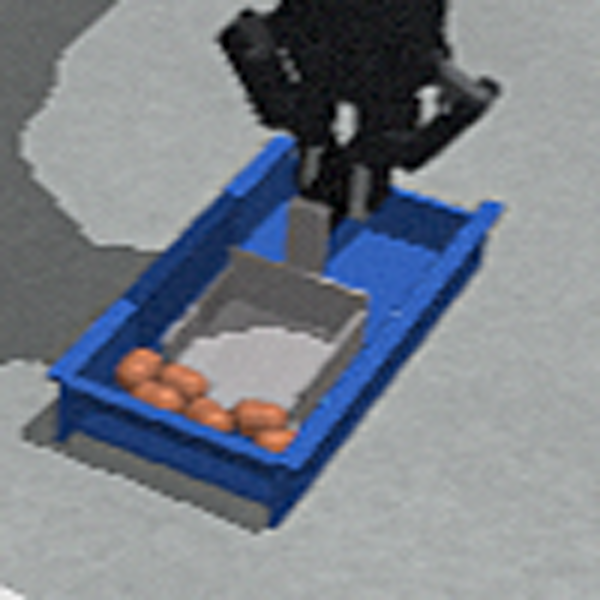

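```bash
python3 -m crank '[[-3,-3,-0.2,0,0,0,1],[-7,-5,-0.4,0,0,0,1],[-11,-5,-0.6,0,0,0,1],[-15,-5,-0.9,0,0,0,1]]';python3 -c "
from h import *
s=snapshot('scene');st=get_state();print(st['wrist_force'],st['wrist_torque'],st['ee_pos'],rowB(BIN,.065,0,.004,.06,piv=.04))
print([a for a in slugs(s,.03)if .5<a[0][0]<.75 and .15<a[0][1]<.35])"
```

```text
t: 8.3
ee_pos: [0.5325, 0.2429, 0.2335]
orientation: [0.149, -3.072, 0.004]
wrist_force: [-15.5, 1.2, 15.8]
width: 0.0161
grip_force: 111.0
[-10.13038903  -0.55866567  12.47445494] [ 0.1705692   1.16262311 -0.11197922] [0.53263367 0.24300875 0.23351821] [-4.4, 2.4, -0.8, 0.0, -0.006, 0.005]
[([0.649, 0.257, 0.03], 189)]
```

```bash
python3 -m crank '[[-3,0,-0.2,0,0,0,1],[-6,0,-0.4,0,0,0,1],[-9,0,-0.6,0,0,0,1]]';python3 -c "
from h import *
s=snapshot('scene');st=get_state();print(st['wrist_force'],st['wrist_torque'],st['ee_pos'],rowB(BIN,.07,0,.004,.06,piv=.04))
for p,x,z in ((0,.072,.007),(-.08,.074,.012),(-.16,.078,.02),(-.24,.084,.03),(-.3,.09,.045)): print(rowB(BIN,x,-.002,z,p,piv=.04))
cv2.imwrite('pics/g.png',cv2.resize(s['img'][190:300,290:390,::-1],(600,600),interpolation=2))"
```

```text
t: 8.65
ee_pos: [0.5365, 0.2444, 0.233]
orientation: [0.15, -3.059, 0.007]
wrist_force: [-23.8, 2.6, 18.1]
width: 0.0159
grip_force: 111.5
[-8.83445467  2.04481337  7.40284551] [0.10790621 0.45688005 0.00186059] [0.53701262 0.24464877 0.23280418] [-4.8, 1.2, -1.6, -0.0, -0.017, 0.006]
[6.5, -0.8, 3.3, -0.0, -0.077, 0.006]
[21.4, -0.7, 10.1, -0.0, -0.157, 0.006]
[33.6, -0.6, 15.0, 0.0, -0.237, 0.006]
[42.8, -0.5, 19.0, 0.0, -0.317, 0.006]
[48.1, -0.5, 15.2, 0.001, -0.377, 0.006]
```

View pics/g.png

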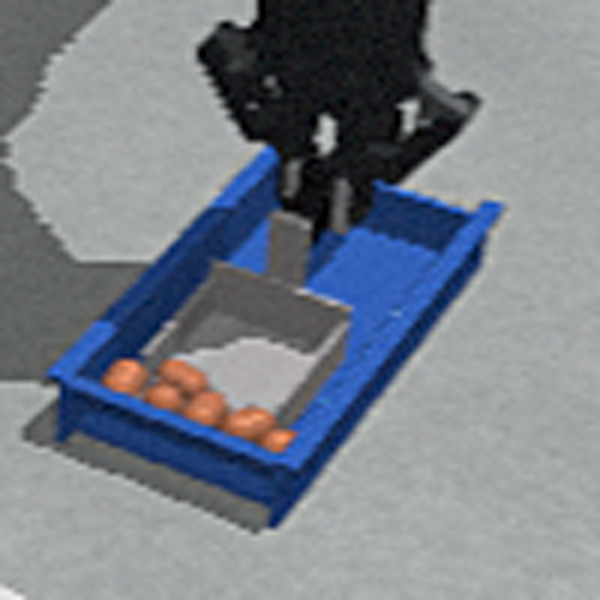

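```bash
python3 -m crank '[[4,-2,3,0,-0.077,0,1],[19,-2,9.5,0,-0.157,0,1],[31,-2,14.5,0,-0.237,0,1],[40,-2,18.5,0,-0.317,0,1],[40,-2,18.5,0,-0.317,0,1]]';python3 -c "
from h import *
s=snapshot('scene');st=get_state();print(st['wrist_force'],st['wrist_torque'],st['ee_pos'],st['qpos'].round(2))
for p,x,z in ((-.3,.09,.045),(-.3,.09,.06),(-.3,.07,.13)): print(rowB(BIN,x,-.002,z,p,piv=.04))
cv2.imwrite('pics/i.png',cv2.resize(s['img'][190:300,290:390,::-1],(600,600),interpolation=2))"
```

```text
t: 9.2
ee_pos: [0.5002, 0.2355, 0.215]
orientation: [-0.149, 2.939, -0.019]
wrist_force: [-16.9, 1.2, 3.5]
width: 0.0164
grip_force: 110.2
[-13.54516487   0.16120682   3.68007627] [0.3940245  2.58973833 0.56013693] [0.50009494 0.23472779 0.21481062] [-0.48  0.75 -0.06  2.02  0.63  0.24  0.54]
[9.8, 5.6, -8.8, -0.021, -0.101, 0.012]
[6.8, 5.3, -23.5, -0.021, -0.101, 0.012]
[12.6, 3.7, -96.1, -0.021, -0.101, 0.012]
```

View pics/i.png

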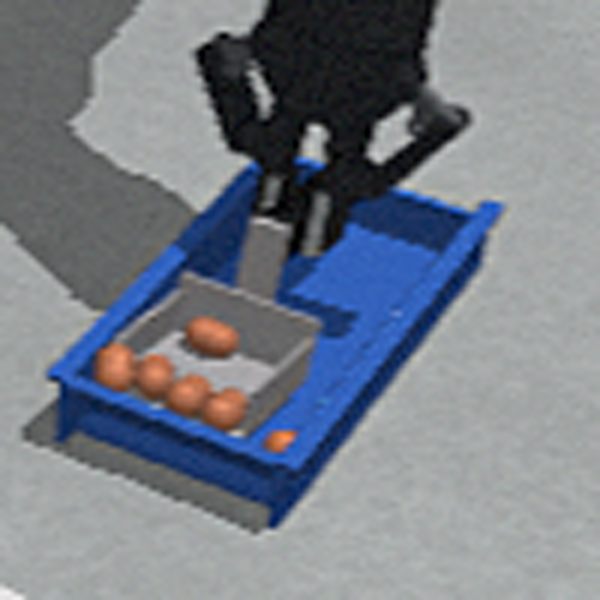

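```bash
python3 -m crank '[[-2,0,-8,0,0,0,1],[-4,0,-18,0,0,0,1],[-6,0,-30,0,0,0,1],[-8,0,-40,0,0,0,1],[-8,0,-40,0,0,0,1]]';python3 -c "
from h import *
s=snapshot('scene');st=get_state();print(st['wrist_force'],st['wrist_torque'],st['ee_pos'],st['qpos'].round(2))
print(rowB(BIN,.07,-.002,.15,-.25,piv=.04))
cv2.imwrite('pics/j.png',cv2.resize(s['img'][190:300,290:390,::-1],(600,600),interpolation=2))"
```

```text
t: 9.75
ee_pos: [0.507, 0.234, 0.2598]
orientation: [-0.133, 2.926, -0.013]
wrist_force: [0.7, 0.4, -4.8]
width: 0.0162
grip_force: 108.5
[ 0.66175099 -0.75691366 -4.39802175] [-0.04179829  0.78344235  0.01913191] [0.50665434 0.23393801 0.25895141] [-0.43  0.68 -0.13  1.99  0.58  0.34  0.61]
[12.2, 5.5, -80.9, -0.019, -0.039, 0.002]
```

View pics/j.png

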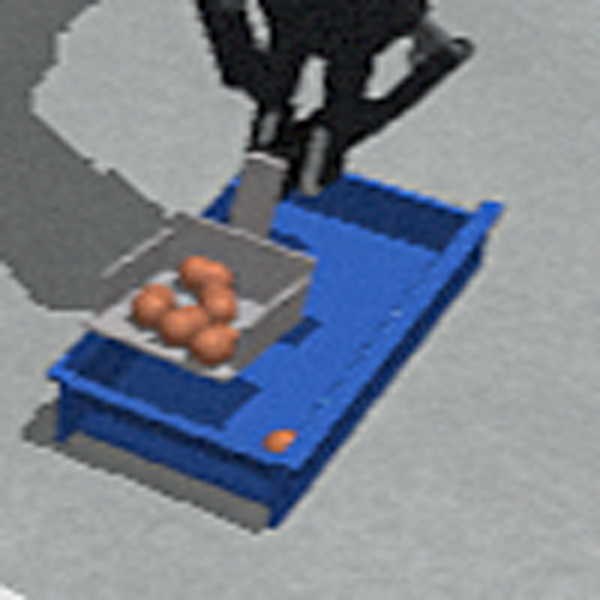

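```bash
python3 -m crank '[[0,0,-10,0,-0.01,0,1],[3,2,-30,0,-0.02,0,1],[6,3,-55,-0.01,-0.04,0,1],[10,4,-75,-0.015,-0.04,0,1],[12,5,-90,-0.02,-0.04,0,1]]';python3 -c "
from h import *
s=snapshot('scene');st=get_state();print(st['wrist_force'],st['ee_pos'],st['qpos'].round(2))
print([a for a in slugs(s,.13)if .4<a[0][0]<.75 and .05<a[0][1]<.35])
print(rowB(HOP,-.01,0,.155,-.2,piv=.04))"
```

```text
t: 10.3
ee_pos: [0.4742, 0.2382, 0.3445]
orientation: [-0.138, 2.89, 0.017]
wrist_force: [0.2, 0.8, -4.6]
width: 0.0163
grip_force: 108.4
[ 0.0782728  0.8142081 -2.5385803] [0.47432063 0.23874007 0.34629605] [-0.41  0.5  -0.21  2.02  0.51  0.45  0.64]
[([0.569, 0.229, 0.13], 169), ([0.543, 0.249, 0.13], 18), ([0.747, 0.346, 0.13], 14)]
[216.7, -503.8, -59.0, 0.025, 0.051, 0.103]
```

```bash
python3 -c "
from h import *
print(rowB(HOP,.03,0,.165,-.18,piv=.04))"; python3 -m crank '[[4,-12,-3,0,0.0,0.01,1],[15,-40,-8,0,0.01,0.02,1],[30,-75,-12,0,0.02,0.03,1],[46,-115,-18,0,0.03,0.04,1],[62,-155,-24,0.01,0.03,0.05,1]]'; python3 -c "
from h import *
s=snapshot('scene')
st=get_state();print(st['wrist_force'],st['ee_pos'],st['qpos'].round(2))
print(rowB(HOP,.03,0,.165,-.18,piv=.04))"
```

```text
[171.1, -508.4, -61.0, 0.024, 0.071, 0.103]
t: 10.85
ee_pos: [0.423, 0.075, 0.3504]
orientation: [-0.062, 2.925, 0.007]
wrist_force: [0.6, -0.9, -4.0]
width: 0.0162
grip_force: 108.4
[-4.57487987 -9.1067724  -6.02336771] [0.41972755 0.0671947  0.34968757] [-0.05  0.38 -0.26  2.26  0.48  0.35  0.88]
[83.6, -349.4, -27.4, -0.0, 0.028, 0.042]
```

```bash
python3 -m crank '[[-2,-10,-2,0,0,0,1],[-4,-40,-6,0,0.0,0.01,1],[-4,-80,-10,0,0.01,0.02,1],[2,-125,-14,0,0.02,0.03,1],[10,-170,-18,0,0.02,0.03,1]]'; python3 -c "
from h import *
s=snapshot('top')
st=get_state();print(st['wrist_force'],st['ee_pos'],st['qpos'].round(2))
print(rowB(HOP,.03,0,.165,-.18,piv=.04))"
```

```text
t: 11.4
ee_pos: [0.4173, -0.0952, 0.3659]
orientation: [-0.019, 2.945, 0.013]
wrist_force: [0.9, -0.7, -5.4]
width: 0.016
grip_force: 108.7
[-1.94586455 -8.44989033 -5.75073789] [ 0.4147538  -0.10553109  0.36538809] [ 0.55  0.37 -0.46  2.22  0.35  0.41  1.39]
[70.1, -179.5, -11.0, 0.004, 0.013, 0.005]
```

```bash
python3 -m crank '[[4,-15,-2,0,0,0,1],[16,-50,-4,0,0.0,0,1],[34,-95,-6,0,0.01,0,1],[52,-140,-9,0,0.01,0,1],[66,-170,-11,0,0.01,0,1]]'; python3 -m crank '[[4,-10,0,0,0,0,1],[4,-10,0,0,0,0,1]]'; python3 -c "
from h import *
s=snapshot('top')
s=snapshot('scene')
st=get_state();print(st['wrist_force'],st['ee_pos'],st['qpos'].round(2))
print([a for a in slugs(s,.18)if .3<a[0][0]<.75 and -.4<a[0][1]<-.2])
for p,x,z in ((-.18,.03,.165),(0,.02,.15),(.3,.01,.14),(.6,.01,.13),(.8,.01,.12)): print(rowB(HOP,x,0,z,p,piv=.04))"
```

```text
t: 11.95
ee_pos: [0.3511, -0.2674, 0.3619]
orientation: [-0.013, 2.956, 0.012]
wrist_force: [0.5, -1.3, -4.7]
width: 0.0161
grip_force: 108.9
t: 12.15
ee_pos: [0.3482, -0.2758, 0.3612]
orientation: [-0.012, 2.955, 0.014]
wrist_force: [0.5, 0.6, -5.2]
width: 0.0163
grip_force: 108.9
[ 0.62276174  0.8518556  -5.55917029] [ 0.34982346 -0.27308777  0.36175968] [ 1.09  0.43 -0.6   2.17  0.29  0.47  1.89]
[([0.475, -0.27, 0.18], 68), ([0.573, -0.281, 0.18], 34)]
[6.7, -11.5, -1.8, 0.013, 0.007, 0.023]
[-22.7, -12.1, -7.2, 0.011, 0.187, 0.024]
[-86.2, -13.5, -12.2, 0.007, 0.487, 0.026]
[-159.9, -15.5, 7.5, 0.003, 0.787, 0.027]
[-205.4, -16.9, 36.2, 0.001, 0.987, 0.028]
```

```bash
python3 -c "
from h import *
for p,x,z in ((0.05,.0,.14),(.2,-.01,.13),(.35,-.01,.128),(.5,-.01,.125),(.65,-.005,.122),(.8,.0,.12)): print(rowB(HOP,x,0,z,p,piv=.04))"
```

```text
[-13.4, -11.9, -4.8, 0.01, 0.237, 0.025]
[-39.3, -12.5, -4.3, 0.009, 0.387, 0.025]
[-77.1, -13.4, -4.1, 0.007, 0.537, 0.026]
[-114.5, -14.4, 2.9, 0.005, 0.687, 0.027]
[-155.9, -15.5, 16.4, 0.003, 0.837, 0.027]
[-195.5, -16.6, 34.4, 0.001, 0.987, 0.028]
```

```bash
python3 -m crank '[[-3,-8,-3,0.005,0.12,0.02,1],[-13,-12,-4.5,0.01,0.237,0.025,1],[-39,-12.5,-4.3,0.01,0.387,0.025,1],[-77,-13.4,-4,0.007,0.537,0.026,1],[-77,-13.4,-4,0.007,0.537,0.026,1]]'; python3 -c "
from h import *
st=get_state();print(st['wrist_force'],st['ee_pos'],st['qpos'].round(2))
for p,x,z in ((.35,-.01,.128),(.5,-.01,.125),(.65,-.005,.122),(.8,.0,.12),(.95,.0,.12)): print(rowB(HOP,x,0,z,p,piv=.04))"
```

```text
t: 12.75
ee_pos: [0.4325, -0.2825, 0.3804]
orientation: [-0.001, -2.798, 0.0]
wrist_force: [-0.1, 0.6, -4.3]
width: 0.0162
grip_force: 109.0
[-0.14966858  0.62738918 -4.34988963] [ 0.43253432 -0.28248587  0.38038805] [ 0.76  0.58 -0.44  1.78  0.38  1.19  1.71]
[7.0, -3.0, 2.9, -0.003, 0.007, 0.009]
[-28.9, -3.4, -10.1, -0.004, 0.157, 0.008]
[-71.4, -3.8, -19.3, -0.005, 0.307, 0.008]
[-114.7, -4.2, -23.9, -0.005, 0.457, 0.008]
[-152.9, -4.5, -23.0, -0.006, 0.607, 0.007]
```

Still loaded (4.35 N); tilt on.

```bash
python3 -m crank '[[-29,-3.4,-10,-0.004,0.157,0.008,1],[-71,-3.8,-19,-0.005,0.307,0.008,1],[-71,-3.8,-19,-0.005,0.307,0.008,1],[-71,-3.8,-19,-0.005,0.307,0.008,1]]'; python3 -c "
from h import *
s=snapshot('scene')
st=get_state();print(st['wrist_force'],st['ee_pos'],st['qpos'].round(2))
for p,x,z in ((.8,.0,.12),(.95,.0,.12)): print(rowB(HOP,x,0,z,p,piv=.04))
cv2.imwrite('pics/k.png',s['img'][...,::-1])
print([a for a in slugs(s,.14)if .35<a[0][0]<.75 and -.42<a[0][1]<.35])"
```

```text
t: 13.15
ee_pos: [0.5004, -0.2882, 0.372]
orientation: [-0.017, -2.487, -0.008]
wrist_force: [-1.4, -0.2, -1.2]
width: 0.0161
grip_force: 109.1
[-0.08492053 -1.25263982 -1.38515222] [ 0.4990995  -0.28902595  0.37336227] [ 0.62  0.76 -0.38  1.51  0.4   1.59  1.67]
[-44.7, 3.1, -22.9, 0.004, 0.146, -0.005]
[-81.4, 3.3, -33.7, 0.004, 0.296, -0.004]
[([0.52, -0.343, 0.14], 34)]
```

```bash
python3 -m crank '[[-45,3,-23,0,0.146,0,1],[-45,3,-23,0,0.146,0,1],[-45,3,-23,0,0.146,0,1]]'; python3 -c "
from h import *
s=snapshot('scene');t=snapshot('top')
st=get_state();print(st['wrist_force'],st['ee_pos'],st['qpos'].round(2))
for z in(.04,.1): print([a for a in slugs(s,z)if .3<a[0][0]<.75 and -.5<a[0][1]<.35])
print([a for a in slugs(t,.04)if .35<a[0][0]<.75 and -.42<a[0][1]<.35])
for p,x,z in ((.5,-.02,.16),(.2,-.0,.19),(0,.0,.2)): print(rowB(HOP,x,0,z,p,piv=.04))"
```

```text
t: 13.5
ee_pos: [0.5483, -0.288, 0.3638]
orientation: [-0.021, -2.34, -0.009]
wrist_force: [-0.6, 0.0, -1.2]
width: 0.0161
grip_force: 109.2
[-0.73635595  0.18527551 -2.5547492 ] [ 0.54695162 -0.2890462   0.36678845] [ 0.54  0.87 -0.35  1.32  0.4   1.8   1.68]
[([0.387, -0.498, 0.04], 34), ([0.742, 0.089, 0.04], 29), ([0.66, 0.304, 0.04], 14)]
[([0.467, -0.405, 0.1], 34), ([0.718, 0.332, 0.1], 14)]
[([0.73, 0.082, 0.04], 33), ([0.638, 0.293, 0.04], 17), ([0.52, -0.263, 0.04], 17), ([0.499, -0.25, 0.04], 10)]
[100.2, 1.3, 33.6, 0.004, -0.299, -0.01]
[151.7, 0.7, 60.6, 0.002, -0.599, -0.01]
[177.0, 0.2, 101.3, 0.001, -0.799, -0.01]
```

```bash
python3 -m crank '[[45,2,0,0,-0.15,-0.005,1],[85,1.5,15,0,-0.3,-0.01,1],[120,1,38,0,-0.45,-0.01,1],[152,0.7,60,0,-0.6,-0.01,1],[160,0.5,66,0,-0.7,-0.01,1]]'; python3 -c "
from h import *
t=snapshot('top'); st=get_state();print(st['wrist_force'],st['ee_pos'],st['qpos'].round(2))
print([a for a in slugs(t,.04)if .35<a[0][0]<.75 and -.42<a[0][1]<.35])
S=(.599,-.0165,.09)
for z in(.13,.02,.0):print(rowB(S,0,0,z,0))"
```

```text
t: 14.1
ee_pos: [0.3827, -0.2849, 0.4371]
orientation: [-0.024, -3.042, 0.004]
wrist_force: [0.3, -0.4, -2.7]
width: 0.0158
grip_force: 109.1
[-3.06208479  0.89581163 -1.71276048] [ 0.38246594 -0.28520547  0.43751458] [ 0.93  0.4  -0.51  1.9   0.28  1.    1.84]
[([0.73, 0.082, 0.04], 34), ([0.638, 0.293, 0.04], 17), ([0.52, -0.265, 0.04], 20), ([0.52, -0.295, 0.04], 19), ([0.516, -0.332, 0.04], 16), ([0.499, -0.25, 0.04], 10), ([0.497, -0.281, 0.04], 13)]
[-135.9, 263.7, 70.7, 0.001, -0.096, -0.107]
[-146.4, 264.2, 180.2, 0.001, -0.096, -0.107]
[-148.3, 264.3, 200.1, 0.001, -0.096, -0.107]
```

```bash
python3 -m crank '[[-20,45,0,0,-0.05,-0.04,1],[-43,90,10,0,-0.096,-0.107,1],[-68,135,25,0,-0.096,-0.107,1],[-90,180,40,0,-0.096,-0.107,1],[-115,225,55,0,-0.096,-0.107,1]]'; python3 -m crank '[[-21,39,16,0,0,0,1],[-21,39,16,0,0,0,1],[-21,39,16,0,0,0,1]]'; python3 -c "
from h import *
t=snapshot('top'); st=get_state();print(st['wrist_force'],st['ee_pos'],st['qpos'].round(2))
S=(.599,-.0165,.09)
for z in(.03,.004,.0):print(rowB(S,0,0,z,0))"
```

```text
t: 14.65
ee_pos: [0.4952, -0.0691, 0.3731]
orientation: [0.149, -3.133, -0.009]
wrist_force: [1.3, -0.9, -2.4]
width: 0.0161
grip_force: 109.3
t: 14.95
ee_pos: [0.5122, -0.028, 0.357]
orientation: [0.156, -3.132, -0.011]
wrist_force: [-0.3, -1.1, -2.2]
width: 0.0166
grip_force: 109.2
[ 0.29033862 -0.16771104 -2.58230053] [ 0.51208189 -0.02963854  0.35707493] [ 0.36  0.54 -0.52  1.94  0.37  0.76  1.3 ]
[-4.3, 4.6, 104.1, 0.007, -0.005, 0.007]
[-4.5, 4.4, 130.1, 0.007, -0.005, 0.007]
[-4.5, 4.4, 134.1, 0.007, -0.005, 0.007]
```

```bash
python3 -m crank '[[-2,2,35,0,0,0,1],[-4.5,4.5,75,0.007,-0.005,0.007,1],[-4.5,4.5,110,0.007,-0.005,0.007,1],[-4.5,4.5,124,0.007,-0.005,0.007,1],[-4.5,4.5,124,0.007,-0.005,0.007,1]]'; python3 -c "
from h import *
st=get_state();print(st['wrist_force'],st['wrist_torque'],st['ee_pos'])
s=snapshot('scene');d=trace('scoop','scene')[0];v,u=np.nonzero(d['mask']);print(np.c_[u,v][np.argmax(v)],np.c_[u,v][np.argmin(u)])
S=(.599,-.0165,.09);print(proj(s,frame(*S[:2],.01,S[2],np.array([[.04,.035,0],[.04,-.035,0]]))))
print(rowB(S,0,0,0,0))"
```

```text
t: 15.5
ee_pos: [0.5149, -0.0255, 0.2311]
orientation: [0.135, -3.135, -0.0]
wrist_force: [-0.9, -0.7, -2.7]
width: 0.0162
grip_force: 109.1
[-0.92128103 -0.68053556 -2.71482736] [-0.03650797  0.21129881 -0.0126698 ] [ 0.51487089 -0.02549841  0.23114135]
[255 230] [242 216]
[[258.3105673  232.11459836]
 [239.77366811 224.35504536]]
[0.8, 0.8, 10.2, 0.001, 0.001, -0.003]
```

```bash
python3 -m crank '[[0,0,4,0,0,0,1],[0,0,6,0,0,0,1],[0,0,6,0,0,0,1]]'; python3 -m crank '[[0,0,1,0,0,0,1],[0,0,2,0,0,0,1],[0,0,2,0,0,0,1]]'; python3 -m crank '[[0,0,1,0,0,0,1],[0,0,1.5,0,0,0,1],[0,0,1.5,0,0,0,1]]'; python3 -c "
from h import *
st=get_state();print(st['wrist_force'],st['wrist_torque'],st['ee_pos'])"
```

```text
t: 15.9
ee_pos: [0.5161, -0.0236, 0.2266]
orientation: [-0.139, 3.138, 0.003]
wrist_force: [-0.0, 0.4, -2.3]
width: 0.0166
grip_force: 109.1
t: 16.2
ee_pos: [0.516, -0.0233, 0.224]
orientation: [0.14, -3.138, -0.003]
wrist_force: [0.4, -0.3, -3.0]
width: 0.0162
grip_force: 109.1
t: 16.5
ee_pos: [0.516, -0.0233, 0.2225]
orientation: [0.14, -3.138, -0.003]
wrist_force: [0.5, 0.4, -2.8]
width: 0.0162
grip_force: 109.1
[ 0.45754162  0.35790609 -2.80072967] [ 0.00466077  0.03830344 -0.01147493] [ 0.51598368 -0.02332465  0.22248631]
```

```bash
python3 -m crank '[[0,0,1,0,0,0,1],[0,0,1.5,0,0,0,1],[0,0,1.5,0,0,0,1]]'; python3 -m crank '[[0,0,1,0,0,0,1],[0,0,1.5,0,0,0,1],[0,0,1.5,0,0,0,1]]'; python3 -c "
from h import *
st=get_state();print(st['wrist_force'],st['wrist_torque'],st['ee_pos'])"
```

```text
t: 16.8
ee_pos: [0.5158, -0.0232, 0.2221]
orientation: [-0.14, 3.138, 0.002]
wrist_force: [-3.2, -0.0, 9.3]
width: 0.0162
grip_force: 111.2
t: 17.1
ee_pos: [0.5155, -0.0231, 0.2218]
orientation: [-0.14, 3.138, 0.001]
wrist_force: [-6.9, -0.7, 21.7]
width: 0.0164
grip_force: 113.0
[-6.90760669 -0.74045393 21.69671985] [ 0.04391008  1.1127035  -0.02218792] [ 0.51546979 -0.02311078  0.22176558]
```

```bash
python3 -m crank '[[0,0,-1.5,0,0,0,1],[0,0,-2,0,0,0,0.5],[0,0,-2,0,0,0,-1],[0,0,-2,0,0,0,-1],[0,0,-2,0,0,0,-1]]'; python3 -m crank '[[0,0,0,0,0,0,-1],[0,0,0,0,0,0,-1],[0,0,-30,0,0,0,-1],[0,0,-80,0,0,0,-1],[0,0,-130,0,0,0,-1]]'; python3 -c "
from h import *
s=snapshot('scene');st=get_state();print(st['wrist_force'],st['width'],st['ee_pos'])
d=trace('scoop','scene')[0];v,u=np.nonzero(d['mask']);print(d['score'],d['at'],d['mask'].sum())
t=snapshot('top');c=trace('cover_grip','top');print([(x['score'],x['at'],atz(t,x['at'],.13).round(3)) for x in c])
i=t['img'].max(2);w=i[170:200,310:345]<70;v,u=np.nonzero(w);print(len(v),atz(t,np.c_[u+310,v+170],.14).mean(0))
"
```

```text
t: 17.6
ee_pos: [0.5161, -0.0234, 0.2214]
orientation: [0.14, -3.138, -0.004]
wrist_force: [-0.2, -1.1, -0.8]
width: 0.0645
grip_force: 0.0
t: 18.1
ee_pos: [0.5156, -0.0236, 0.3525]
orientation: [0.14, -3.136, -0.004]
wrist_force: [1.7, -0.4, -0.6]
width: 0.0851
grip_force: 0.0
[ 1.48204547 -1.01884838  4.75045636] 0.08541159600691361 [ 0.51813188 -0.02271925  0.36013822]Traceback (most recent call last):
  File "<string>", line 4, in <module>
    d=trace('scoop','scene')[0];v,u=np.nonzero(d['mask']);print(d['score'],d['at'],d['mask'].sum())
      ~~~~~~~~~~~~~~~~~~~~~~^^^
IndexError: list index out of range
```

```bash
python3 -c "
from h import *
s=snapshot('scene');st=get_state();print(st['wrist_force'],st['ee_pos'])
for th in('scoop','scoop_grip'): print([(d['score'],d['at'],d['mask'].sum()) for d in trace(th,'scene')])
t=snapshot('top');c=trace('cover_grip','top');print([(x['score'],x['at'],atz(t,x['at'],.13).round(3)) for x in c])
i=t['img'].max(2);w=i[170:200,310:345]<75;v,u=np.nonzero(w);print(len(v),atz(t,np.c_[u+310,v+170],.14).mean(0) if len(v) else 0, np.ptp(u) if len(v) else 0)
"
```

```text
[-0.15668797 -0.43057792  0.05037923] [ 0.51707333 -0.0235471   0.35466747]
[(0.85, [262.7, 216.5], np.int64(874))]
[(0.7, [451.6, 250.7], np.int64(307)), (0.65, [262.3, 214.3], np.int64(888))]
[(0.55, [326.8, 186.6], array([[ 0.585, -0.278,  0.13 ]]))]
4 [ 0.57802134 -0.29362209  0.14      ] 14
```

```bash
python3 -c "
from h import *
print(row([.63,-.287,.2],-.01),row([.63,-.287,.141],-.01))"
```

```text
[-90.8, -272.2, -5.6, 0.002, -0.003, 0.099] [-91.0, -272.4, 53.4, 0.002, -0.003, 0.099]
```

```bash
python3 -m crank '[[-15,-45,-10,0,0,0.1,1],[-30,-90,-10,0,0,0.1,1],[-45,-136,-10,0,0,0.1,1],[-60,-182,-8,0,0,0.1,1],[-75,-228,-6,0,0,0.1,1]]'; python3 -m crank '[[-16,-44,0,0,0,0,1],[-16,-44,0,0,0,0,1],[-16,-44,0,0,0,0,1]]'; python3 -c "
from h import *
s=snapshot('scene');t=snapshot('top');st=get_state();print(st['ee_pos'],st['width'])
print(row([.63,-.287,.141],-.01),row([.63,-.287,.2],-.01))
c=trace('cover_grip','scene');print([(x['score'],x['at'],x['mask'].sum(),atz(s,x['at'],.13).round(3)) for x in c])
i=s['img'].max(2);w=i[140:185,170:230]<60;v,u=np.nonzero(w);print(len(v),atz(s,np.c_[u+170,v+140],.13).mean(0))
"
```

```text
t: 18.95
ee_pos: [0.6111, -0.2458, 0.355]
orientation: [-0.017, -3.138, -0.005]
wrist_force: [1.6, 0.7, -0.0]
width: 0.0125
grip_force: 0.0
t: 19.25
ee_pos: [0.6259, -0.2892, 0.3542]
orientation: [-0.021, -3.138, -0.006]
wrist_force: [0.4, 0.6, 0.6]
width: 0.0002
grip_force: 0.0
[ 0.62637414 -0.28634919  0.35558231] 8.293305708963494e-05
[-3.8, -0.9, 59.6, 0.005, -0.003, 0.001] [-3.6, -0.6, 0.6, 0.005, -0.003, 0.001]
[(0.98, [196.4, 165.7], np.int64(604), array([[ 0.609, -0.262,  0.13 ]]))]
152 [ 0.55822823 -0.33936591  0.13      ]
```

```bash
python3 -m crank '[[-9,0,20,0,0,0,1],[-9,0,40,0,0,0,1],[-9,0,54,0,0,0,1],[-9,0,59,0,0,0,1],[-9,0,59,0,0,0,1]]'; python3 -m crank '[[15,0,0,0,0,0,1],[30,0,0,0,0,0,1],[45,0,0,0,0,0,1],[55,0,0,0,0,0,1]]'; python3 -c "
from h import *
st=get_state();print(st['ee_pos'],st['wrist_force'])"
```

```text
t: 19.9
ee_pos: [0.6353, -0.2876, 0.2975]
orientation: [-0.016, -3.14, -0.004]
wrist_force: [-0.1, 0.3, 0.1]
width: -0.0002
grip_force: 0.0
t: 20.3
ee_pos: [0.5809, -0.2875, 0.2995]
orientation: [0.017, 3.138, 0.002]
wrist_force: [3.2, 0.1, -0.6]
width: 0.0
grip_force: 1.6
[ 0.58086909 -0.2874608   0.29950219] [ 3.2214413   0.07699107 -0.57856823]
```

```bash
python3 -m crank '[[15,0,0.5,0,0,0,1],[30,0,1,0,0,0,1],[45,0,1.5,0,0,0,1],[60,0,2,0,0,0,1],[72,0,2.5,0,0,0,1]]'; python3 -m crank '[[4,0,0,0,0,0,1],[7,0,0,0,0,0,1],[10,0,0,0,0,0,1],[12,0,0,0,0,0,1],[12,0,0,0,0,0,1]]';python3 -c "
from h import *
s=snapshot('scene');st=get_state();print(st['ee_pos'],st['wrist_force'])"
```

```text
t: 20.8
ee_pos: [0.5096, -0.2868, 0.2974]
orientation: [0.016, 3.136, 0.001]
wrist_force: [4.0, -0.1, 1.4]
width: -0.0001
grip_force: 1.7
t: 21.3
ee_pos: [0.4965, -0.2867, 0.2955]
orientation: [-0.017, -3.141, -0.003]
wrist_force: [1.9, 0.4, 1.0]
width: -0.0001
grip_force: 1.0
[ 0.49653692 -0.2867101   0.2954125 ] [ 2.27757276 -0.75512307  1.40867394]
```

```bash
python3 -m crank '[[4,0,-1,0,0,0,1],[7,0,-1,0,0,0,1],[7,0,-1,0,0,0,1]]'; python3 -m crank '[[3,0,0,0,0,0,1],[5,0,0,0,0,0,1],[5,0,0,0,0,0,1]]'; python3 -m crank '[[3,0,0,0,0,0,1],[5,0,0,0,0,0,1],[5,0,0,0,0,0,1]]'
```

```text
t: 21.65
ee_pos: [0.4901, -0.2864, 0.2964]
orientation: [0.017, 3.139, 0.004]
wrist_force: [5.9, 0.5, -2.8]
width: 0.0001
grip_force: 2.7
t: 21.95
ee_pos: [0.4884, -0.2862, 0.297]
orientation: [0.015, 3.129, 0.003]
wrist_force: [14.9, -0.5, -8.7]
width: -0.0002
grip_force: 7.0
t: 22.25
ee_pos: [0.4867, -0.286, 0.2979]
orientation: [0.012, 3.12, 0.002]
wrist_force: [22.0, -1.0, -13.5]
width: 0.0002
grip_force: 11.1
```

```bash
python3 -m crank '[[-10,0,0,0,0,0,1],[-30,0,0,0,0,0,1],[-40,0,-30,0,0,0,1],[-40,0,-80,0,0,0,1],[-40,0,-130,0,0,0,1]]'; python3 -m crank '[[0,50,0,0,0,0,1],[0,100,0,0,0,0,1],[0,140,0,0,0,0,1],[0,140,0,0,0,0,1],[0,140,0,0,0,0,1]]'; python3 -c "
from h import *
s=snapshot('scene');t=snapshot('top');st=get_state();print(st['ee_pos'],st['wrist_force'])
for th in('cover_grip','scoop','spray_can','tape_roll','brass_fitting','cleaning_brush','spanner'):
  for c in('scene','top'): print(th,c,[(x['score'],x['at'],int(x['mask'].sum())) for x in trace(th,c)][:2])
i=t['img'].max(2);v,u=np.nonzero(i[190:235,310:350]<70);print('bar',len(v),atz(t,np.c_[u+310,v+190],.14).mean(0) if len(v) else 0)
print([a for a in slugs(t)if .35<a[0][0]<.8 and -.42<a[0][1]<.35])
print([a for a in slugs(s)if .35<a[0][0]<.8 and -.55<a[0][1]<.35])"
```

```text
t: 22.75
ee_pos: [0.5183, -0.2869, 0.4265]
orientation: [-0.017, -3.135, -0.007]
wrist_force: [0.4, -0.7, 0.1]
width: -0.0001
grip_force: 0.0
t: 23.25
ee_pos: [0.5201, -0.1467, 0.4264]
orientation: [-0.014, -3.138, -0.002]
wrist_force: [0.3, -1.1, 0.6]
width: 0.0
grip_force: 0.0
[ 0.52037947 -0.14882133  0.42624721] [-0.39349953 -0.6917502  -0.17268079]
cover_grip scene [(0.92, [216.1, 150.7], 577)]
cover_grip top [(0.59, [342.0, 210.2], 170), (0.48, [271.9, 151.4], 144)]
scoop scene [(0.74, [263.1, 214.7], 846)]
scoop top [(0.69, [256.3, 189.5], 478)]
spray_can scene [(0.65, [223.5, 235.5], 863)]
spray_can top [(0.54, [244.0, 140.8], 261)]
tape_roll scene [(0.89, [204.6, 234.2], 358)]
tape_roll top [(0.55, [275.8, 146.9], 154)]
brass_fitting scene []
brass_fitting top []
cleaning_brush scene []
cleaning_brush top []
spanner scene [(0.67, [445.7, 250.3], 310)]
spanner top [(0.5, [116.3, 261.5], 174)]
bar 0 0
[([0.736, 0.084, 0.014], 34), ([0.643, 0.299, 0.014], 17)]
[([0.352, -0.538, 0.014], 33), ([0.751, -0.426, 0.014], 192), ([0.72, 0.069, 0.014], 31), ([0.74, 0.092, 0.014], 26), ([0.635, 0.291, 0.014], 14)]
```

```bash
python3 -c "
from h import *
s=snapshot('scene');c=trace('cover_grip','scene')[0]['at'];print(atz(s,[c,[196.4,165.7]],.12).round(3))
print(close_job())"
```

```text
[[ 0.478 -0.28   0.12 ]
 [ 0.598 -0.276  0.12 ]]
the job is handed in; nothing more can be done
None
```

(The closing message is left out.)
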